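# Load a solvent tin into the bench shaker and wind its tension wheel to a firm grip

### The job

Take the small round solvent tin with the narrow capped neck that stands on the open bench (not those in the wooden tray) and stand it upright in the empty cradle of the bench tin shaker, between the V-shaped stop and the jaw, and let go of it. Then wind the tension wheel clockwise by its handle until the jaw has closed on the tin and the push at the handle has risen to a firm feel, about 6 N above its light free-running drag, and let go; do not wind on much beyond that or the thin tin is crushed. Leave the other tins and tools on the bench where they are.

Things in the scene. Friction and masses are not known exactly. Their poses are not given: they have to be found in the camera images.
- tin_mid (a point): The tin to load, loose, about 0.4 kg: dark steel cylinder 64 mm across, 80 mm high, paper label, a short cone (80 to 92 mm up), then a straight neck with cap, 29 mm across, from 92 to 130 mm above the underside: grip it there from above. The point is on its axis, half-way up, 65 mm above the underside; z up. Not the flat-lidded round tin or the rectangular can nearby.
- tin: The same tin; origin at the centre of its underside.
- seat (a point): The empty place for the tin: a point on the shaker's level deck, 35 mm above the bench, in the open gap between stop and jaw. z up, y along the shaker from the V stop towards jaw and wheel, x square to that. The tin's underside stands here, with at least 4 mm of play each way along y; winding then pushes it up to 17 mm along -y into the V stop. Stop and jaw end 97 mm above the bench.
- shaker: The bench tin shaker, fixed: grey base 150 by 340 mm, with V stop, deck and jaw at one end and a gearbox tower with the tension wheel on top at the other. Origin: centre of its underside; y along its length from the stop to the wheel. The seat is 78 mm along -y, the wheel axis 85 mm along +y. The stop is adjustable by 12 mm; how it was left is not told.
- wheel_axis (a point): A point on the vertical axis of the tension wheel, 172 mm above the bench, 12 mm above the mid-plane of the rim. The wheel is a dark steel ring 129 mm across with three spokes. Clockwise seen from above drives the jaw towards the tin, 6 mm a radian. It takes about 1.5 to 5 rad before the jaw presses the tin on the stop; this differs each time and must be felt.
- wheel: The same wheel; origin on its axis at the mid-plane of the rim. Until the tin is held it drags evenly, about 6 N at the handle while it turns (less may be read when stopped, as friction then holds it). Once the tin is held the push rises steeply, by some 0.5 to 1 N for every 5 degrees, whether read moving or at each stop. The wheel stays where it is left.
- handle_mid (a point): The middle of the wheel's handle: upright black plastic cylinder, 18 mm across, 50 mm high, on the rim 58 mm from the wheel axis. It spins freely on its own pin, so a gripper holding it from above need not turn with the wheel. The point is on its axis, half-way up, 194 mm above the bench (the handle spans 168 to 218 mm; the rim's top is at 167 mm).
- jaw: The moving jaw: aluminium plate 60 mm wide, 50 mm high, 10 mm thick, driven along the shaker by the wheel; y points away from the tin. Its pressing face lies 33 mm along -y from this origin, centred 72 mm above the bench.
- lidtin: Bystander: round flat-lidded paint tin, 72 mm across, 89 mm high; origin under its centre.
- squarecan: Bystander: rectangular can, 42 by 60 mm, 109 mm high with its cap; origin under its centre.
- tape: Bystander: roll of tape lying flat, 90 mm across, 24 mm high.
- jar: Bystander: closed jar, 64 mm across, 80 mm high, beyond the shaker.
- squeegee: Bystander: wooden squeegee, 220 mm long, 40 mm high, lying beyond the shaker.
- brush: Bystander: paint brush lying at the right rear.
Things that resemble listed ones, but are neither listed nor needed, are in the scene too. Leave any purple or red look-alike of the tin alone.

How it is judged:
By the outcome, as a careful person would: the job done as asked, in the order asked, and still so for the second after the job is handed in, with the robot touching nothing.
It also fails if it takes over 72 s, if anything falls off the work surface, if the arm or the gripper's body presses on something with over 40 N, if the wrist force passes 120 N, or if a joint passes its speed limit or range.

### The arm

A 6-joint arm with a two-finger parallel gripper is mounted at the origin on the work surface. World frame = base frame: x ahead of the robot, y to its left, z up, the work surface at z = 0. Lengths are in mm, angles in rad, forces in N, time in s.
With the tool pointing down it reaches from about 275 to 750 mm from the base axis. Payload 10.2 kg.
Tool frame: the origin (TCP) lies midway between the tips of the shut fingers; the grasp point (between the pads) lies 19 mm behind it (ctrl.tcp_to_grasp is the z of the grasp point in the tool frame, in mm); z points along the fingers, y is the direction in which the jaws open and shut (so a half turn about z gives the same grasp; the last joint's range is limited). The gripper opens to 85 mm and grips with 20 to 120 N. Pads are 22 mm wide; open, the fingers measure 114 mm over their backs; the gripper's body (76 mm by 85 mm) begins 54 mm behind the grasp point. The pads swing forward as they close: fully open they stand 13 mm farther back than shut.
Start: joints at [0.909, 0.313, 1.498, -0, 1.331, -0.223], TCP at [223.061, 475.263, 198.194] pointing down, gripper open.
Joint ranges: [-2.94, 2.94], [-0.97, 2.17], [0.19, 2.56], [-1.23, 4.37], [0.02, 3.11], [-2.88, 2.88]. Speed limits (rad/s): [2.39, 2.39, 3.01, 3.14, 3.14, 3.14].

### API

Orientations are given as a unit quaternion [w, x, y, z].
In Python, from rig import sensors, capture, order, ctrl gives the robot as it stands. The module is installed in compiled form; this text tells all that it offers.
- The arm moves only by the tool play_rows, never from a script. Its argument "deltas" is a list of rows, each a list of 7 numbers: the shift along the world's x, y, z in units of 40 mm (1.0 is 40 mm), then the turn, a rotation vector about the world's x, y, z in units of 6 degrees (1.0 is 6 degrees), then the opening, from -1 (shut) to 1 (fully open). A call has 1 to 8 rows; each row shifts and turns the commanded pose from where the row before left it; what a row does not reach is not made up. A row lasts 1/12 s, in which the tool goes at most 41.7 mm and 7.16 degrees, less where a joint would pass 70% of its speed; a pose out of reach is approached as far as the arm can. A call is refused whole if a number of a shift passes 1 or a number of a turn 1, either way. A call with a gripper value outside its range is refused whole. The fingers move at their own pace and stop on an object; "squeeze" is the grip in N (left out, the last holds). Time passes only in rows, so rows that do not move let the fingers close. It gives the time, the measured TCP pose, the force and the opening at its end, in the units of the state.
- sensors.sense(): the state, without advancing time (a new reading comes with each control period).
- capture(name): name is "scene" or "top"; returns a dict with "pixels" (420x560x3 uint8, red, green, blue), "z_map" (420x560 float32, mm along the optical axis (not along the pixel's ray), 0 where there is no reading), "fx", "fy", "cx", "cy" (pixels), "eye" and "rotation" of the camera in the world. Camera axes: x right, y down, z forward; pixel columns grow to the right and rows downward; lengths in mm; the calibration is good to about 2 mm. A picture is of the moment at which its call begins.
- order.finish_job(): hands the job in, once; it reports no verdict.
The state is a dict: "time_s": time; "joints": joint angles; "dq": joint speeds; "tau": joint torques, N m; "eef_pos": TCP position; "ee_rot": TCP orientation; "force": force on the tool from outside, world axes, zero at the start; "wrist_torque": the same for the moment, N m; "grip_width": opening from 0.0 (shut) to 1.0 (fully open).
Only numpy, scipy, OpenCV 4.12 (cv2) and the standard library are available. Lean on these libraries where they do the work, as an engineer would, in place of code of your own. Each camera call takes 0.05 s, during which the arm holds its last target. There are 200 camera calls.

## Working session

There is one attempt and no reset: what is moved stays moved. The work goes in short steps, Python scripts to look and compute and a tool call to move; the robot and the scene stay as the last step left them, time stands still between calls to the robot, and variables do not carry over. Pictures are saved under pics/ and viewed, about 8 in all and at most 12, crops included, and the job is handed in when it is done.

Besides the shell and the picture viewer there is one more tool, called in YAML: its name, and indented under it one key for each argument. play_rows: Moves the arm, as the interface text tells. Its arguments: {"type":"object","properties":{"deltas":{"type":"array","items":{"type":"array","items":{"type":"number"}}},"squeeze":{"type":"number"}},"required":["deltas"]}

```bash
mkdir -p pics; cat > h.py <<'E'
import numpy as np, cv2
from rig import sensors, capture, order, ctrl
def pts(c):
    z=c["z_map"]; v,u=np.indices(z.shape)
    p=np.stack([(u-c["cx"])/c["fx"]*z,(v-c["cy"])/c["fy"]*z,z],-1)
    return p@np.array(c["rotation"]).T+np.array(c["eye"])
def save(n,im): cv2.imwrite(f"pics/{n}.png",cv2.cvtColor(im,cv2.COLOR_RGB2BGR))
E
python3 - <<'E'
from h import *
s=sensors.sense(); print(s, ctrl.tcp_to_grasp)
for n in("scene","top"):
    c=capture(n); save(n,c["pixels"]); print(n,c["fx"],c["cx"],c["cy"],c["eye"],c["rotation"],c["z_map"].min(),c["z_map"].max())
    np.save(n+"_p.npy",pts(c))
E
```

```text
{'time_s': 0.0, 'joints': array([ 9.08590866e-01,  3.13452971e-01,  1.49846071e+00,  2.08979378e-07,
        1.33103861e+00, -2.23421418e-01]), 'dq': array([-1.60559530e-03, -8.78225675e-04,  3.60416261e-04,  1.76958582e-04,
       -7.39107998e-05, -3.03923763e-04]), 'tau': array([ 4.02535661e-04, -4.12267256e+01, -2.59742761e+01, -1.37081743e-04,
        4.16475465e-03,  2.92206562e-05]), 'eef_pos': array([222.86028323, 474.99802109, 197.62470976]), 'ee_rot': array([-2.91381778e-04,  2.17636232e-01,  9.76029717e-01, -6.14204752e-04]), 'force': array([-0.48731704, -0.17273834,  0.08347231]), 'wrist_torque': array([-0.04805973, -0.0143095 ,  0.03611127]), 'grip_width': 0.9997943698975776} -18.700000000000003
scene 475.6638531469643 280.6537285412884 206.8717303555319 [1109.07909194  123.03921407 1039.2719504 ] [-0.1553926   0.5497791   0.79201203 -0.2152046 ] 0.0 2831.4346Traceback (most recent call last):
  File "<stdin>", line 5, in <module>
  File "h.py", line 6, in pts
    return p@np.array(c["rotation"]).T+np.array(c["eye"])
           ~^~~~~~~~~~~~~~~~~~~~~~~~~~
ValueError: matmul: Input operand 1 has a mismatch in its core dimension 0, with gufunc signature (n?,k),(k,m?)->(n?,m?) (size 4 is different from 3)
```

Rotation is a quaternion [w,x,y,z].

```bash
sed -i 's/^import numpy.*/&\nfrom scipy.spatial.transform import Rotation as R/; s/p@np.array(c\["rotation"\]).T/p@R.from_quat(np.roll(c["rotation"],-1)).as_matrix().T/' h.py
python3 - <<'E'
from h import *
for n in("scene","top"):
    c=capture(n); save(n,c["pixels"]); p=pts(c); print(n,c["eye"],c["rotation"]); np.save(n+"_p.npy",p)
    for v,u in((300,280),(200,200),(200,400)): print(u,v,p[v,u])
E
```

```text
scene [1109.07909194  123.03921407 1039.2719504 ] [-0.1553926   0.5497791   0.79201203 -0.2152046 ]
280 300 [772.31028185   6.92445698  44.91171988]
200 200 [ 620.2682323  -251.16233337   81.56105822]
400 200 [510.34975922 185.72626658 164.81212969]
top [ 471.07053744  -69.9412661  1106.72369188] [-0.05553033  0.71286145 -0.6983944   0.03146753]
280 300 [365.67197532 -41.42513566   1.42999625]
200 200 [632.9438365  187.69321422  -2.18822208]
400 200 [ 642.21338218 -363.78180787    0.78150554]
```

View pics/scene.png

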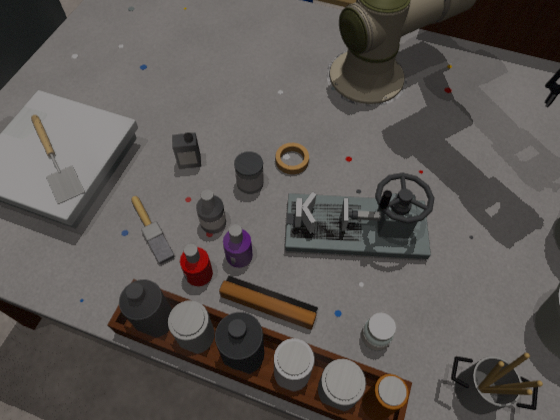

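View pics/top.png

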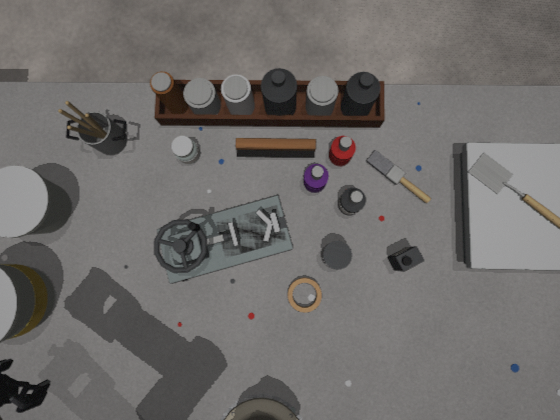

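The target is the dark-bodied tin with a grey cap at scene (210,210) / top (351,200). The purple (237,245) and red (196,265) tins are look-alikes, the round one at (249,172) has a flat lid, and the one at (187,150) is rectangular. The shaker's stop is at top (270,222) and its wheel at (182,243). I'll measure these and confirm in an enlarged crop.

```bash
python3 - <<'E'
from h import *
t=cv2.cvtColor(cv2.imread("pics/top.png"),cv2.COLOR_BGR2RGB); s=cv2.cvtColor(cv2.imread("pics/scene.png"),cv2.COLOR_BGR2RGB)
a=cv2.resize(t[150:290,145:375],None,fx=3.4,fy=3.4,interpolation=cv2.INTER_CUBIC)[:300*2]
save("crop1",cv2.convertScaleAbs(a,alpha=1.6))
b=cv2.resize(s[160:270,180:440],None,fx=3,fy=3,interpolation=cv2.INTER_CUBIC); save("crop2",cv2.convertScaleAbs(b,alpha=1.6))
for n in("top","scene"):
    p=np.load(n+"_p.npy"); x,y,z=p[...,0],p[...,1],p[...,2]
    im=t if n=="top" else s
    def rep(l,m):
        q=p[m]; print(n,l,len(q),q.mean(0).round(1) if len(q) else'',q.min(0).round(0) if len(q) else '',q.max(0).round(0) if len(q) else '')
    box=lambda r:(np.indices(z.shape)[1]>r[0])&(np.indices(z.shape)[1]<r[1])&(np.indices(z.shape)[0]>r[2])&(np.indices(z.shape)[0]<r[3])
    T=box((330,375,180,220)) if n=="top" else box((190,228,185,240))
    S=box((145,295,185,290)) if n=="top" else box((280,440,160,265))
    rep("cap top",T&(z>123)&(z<138)); rep("body",T&(z>40)&(z<85))
    rep("handle",S&(z>205)&(z<228)); rep("rim",S&(z>150)&(z<175))
    m=S&(z>150)&(z<175)
    c,r=cv2.minEnclosingCircle(p[m][:,:2].astype(np.float32)); print("rim circle",c,r)
    for l,lo,hi in(("base",25,45),("allshk",20,300),("stopjaw",90,104)):
        k=S&(z>lo)&(z<hi); rep(l,k)
        if k.sum()>5: print(cv2.minAreaRect(p[k][:,:2].astype(np.float32)))
E
```

```text
top cap top 113 [ 629.2 -225.1  128.9] [ 615. -239.  124.] [ 643. -212.  133.]
top body 287 [ 623.6 -219.8   76.4] [ 597. -255.   42.] [ 659. -194.   85.]
top handle 57 [542.7 150.9 216.1] [534. 143. 205.] [552. 159. 221.]
top rim 1118 [496.2 191.7 164.7] [438. 128. 152.] [561. 253. 175.]
rim circle (500.8141174316406, 190.4246368408203) 64.71349334716797
top base 4871 [528.2  83.9  34. ] [397. -78.  25.] [643. 292.  45.]
((478.084716796875, 95.72589111328125), (249.58908081054688, 339.99310302734375), 16.652359008789062)
top allshk 7402 [521.6 105.5  67.5] [397. -78.  20.] [643. 292. 221.]
((477.1268005371094, 95.4393539428711), (251.58880615234375, 339.99310302734375), 16.652359008789062)
top stopjaw 392 [552.   16.7  95.4] [456. -40.  90.] [596. 208. 104.]
((529.9846801757812, 92.30780029296875), (81.06328582763672, 263.1204528808594), 16.55295181274414)
scene cap top 134 [ 628.6 -222.9  131.2] [ 614. -239.  124.] [ 641. -209.  137.]
scene body 377 [ 645.5 -211.    68.3] [ 595. -256.   40.] [ 696. -154.   85.]
scene handle 84 [543.4 153.2 216.8] [533. 145. 205.] [550. 162. 224.]
scene rim 1230 [500.5 194.6 167.2] [436. 129. 152.] [562. 255. 175.]
rim circle (498.48583984375, 190.875244140625) 65.13548278808594
scene base 5475 [542.3  98.3  37.1] [ 385. -126.   25.] [642. 294.  45.]
((475.1016540527344, 84.8023452758789), (259.439453125, 364.66888427734375), 16.544635772705078)
scene allshk 9085 [534.9 116.3  70.1] [ 385. -126.   20.] [643. 294. 224.]
((474.8880615234375, 84.88726806640625), (260.10784912109375, 364.0569152832031), 16.749460220336914)
scene stopjaw 550 [550.6  48.2  98. ] [503. -38.  90.] [594. 237. 104.]
((525.9580688476562, 97.08065795898438), (80.37560272216797, 271.1849365234375), 17.402801513671875)
```

View pics/crop1.png

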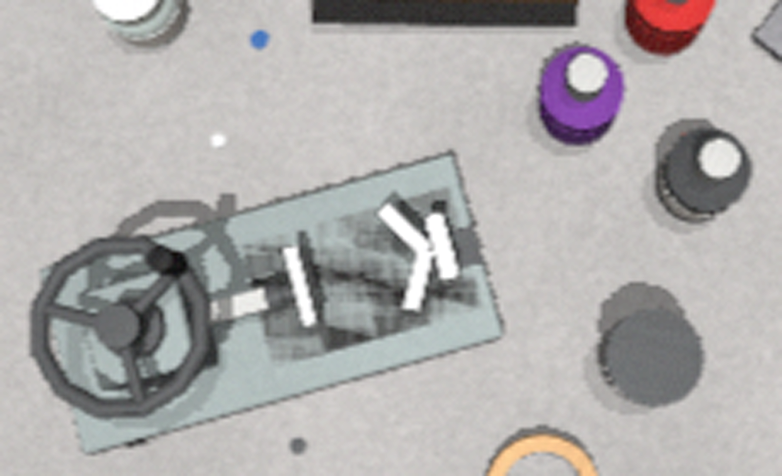

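View pics/crop2.png

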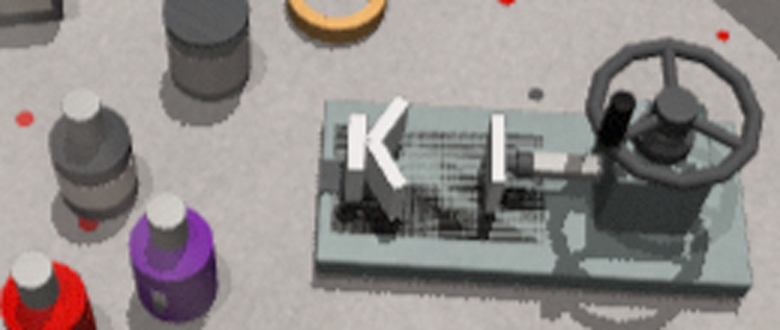

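Confirmed: the target is the dark tin with a paper label and grey cap at scene (210,210) / top (351,200), at about (629,-224). Both views agree within about 2 mm. The wheel axis is near (500,190.5), and the handle near (543,152) is 58 mm from it, as specified. I'll move above the tin, keeping high, with the fingers half open and turned between the red and purple neighbours.

play_rows:
  deltas:
    - [0.42,-0.73,0.25,0,0,-0.21,0.2]
    - [0.42,-0.73,0.25,0,0,-0.21,0.2]
    - [0.42,-0.73,0.25,0,0,-0.21,0.2]
    - [0.42,-0.73,0.25,0,0,-0.21,0.2]
    - [0.42,-0.73,0.25,0,0,-0.21,0.2]
    - [0.42,-0.73,0.25,0,0,-0.21,0.2]
    - [0.42,-0.73,0,0,0,-0.21,0.2]
    - [0.42,-0.73,0,0,0,-0.21,0.2]

```text
time_s: 0.82
eef_pos: [358.0, 240.2, 258.6]
ee_rot: [0.0, 0.303, 0.953, 0.0]
force: [0.4, 0.7, 0.7]
grip_width: 0.603
```

play_rows:
  deltas:
    - [0.42,-0.73,0,0,0,-0.21,0.2]
    - [0.42,-0.73,0,0,0,-0.21,0.2]
    - [0.42,-0.73,0,0,0,-0.21,0.2]
    - [0.42,-0.73,0,0,0,-0.21,0.2]
    - [0.42,-0.73,0,0,0,-0.21,0.2]
    - [0.42,-0.73,0,0,0,-0.21,0.2]
    - [0.42,-0.73,0,0,0,-0.21,0.2]
    - [0.42,-0.73,0,0,0,-0.21,0.2]

```text
time_s: 1.48
eef_pos: [492.3, 6.4, 258.0]
ee_rot: [-0.0, 0.386, 0.923, -0.0]
force: [0.2, 0.2, -0.5]
grip_width: 0.599
```

play_rows:
  deltas:
    - [0.42,-0.73,0,0,0,-0.21,0.2]
    - [0.42,-0.73,0,0,0,-0.21,0.2]
    - [0.42,-0.73,0,0,0,-0.21,0.2]
    - [0.42,-0.73,0,0,0,-0.21,0.2]
    - [0.42,-0.73,-0.25,0,0,-0.21,0.2]
    - [0.42,-0.73,-0.25,0,0,-0.21,0.2]
    - [0.42,-0.73,-0.25,0,0,-0.21,0.2]
    - [0.42,-0.73,-0.25,0,0,-0.21,0.2]

```text
time_s: 2.15
eef_pos: [626.7, -227.0, 217.3]
ee_rot: [-0.0, 0.465, 0.885, 0.0]
force: [0.5, -0.4, 0.5]
grip_width: 0.6
```

```bash
python3 - <<'E'
from h import *
d=np.array([-np.sin(np.radians(16.6)),np.cos(np.radians(16.6))]); e=np.array([d[1],-d[0]])
W=np.array([499.9,190.6])
for n in("top","scene"):
    p=np.load(n+"_p.npy"); q=p[(p[...,2]>88)&(p[...,2]<106)]
    r=q[:,:2]-W; Y=r@d+85; X=r@e
    m=(abs(X)<50)&(Y>-165)&(Y<25); X,Y,Z=X[m],Y[m],q[m][:,2]
    print(n); H,_,_=np.histogram2d(Y,X,bins=[np.arange(-165,25,6),np.arange(-48,49,8)]); 
    for y,h in zip(np.arange(-165,25,6),H.astype(int)): 
        if h.sum(): print(y,h)
    b=p[(p[...,2]>20)&(p[...,2]<42)]; r=b[:,:2]-W; Y=r@d+85;X=r@e; m=(abs(X)<90)&(abs(Y)<200)
    print("base Y",np.percentile(Y[m],[1,99]),"X",np.percentile(X[m],[1,99]))
s=sensors.sense(); print(s["joints"].round(2),s["eef_pos"],s["force"])
E
```

```text
top
-153 [0 0 0 2 3 3 4 3 3 0 0 0]
-147 [0 0 0 8 8 8 7 7 7 3 0 0]
-141 [0 0 0 6 7 6 9 7 6 3 0 0]
-135 [0 0 0 0 2 7 6 3 0 0 0 0]
-129 [0 0 0 3 7 7 8 7 5 0 0 0]
-123 [0 1 5 7 8 4 2 8 6 7 1 0]
-117 [0 6 7 6 1 0 0 0 6 8 7 2]
-111 [0 5 6 2 0 0 0 0 0 4 7 0]
-105 [0 2 0 0 0 0 0 0 0 0 1 0]
-39 [0 0 6 8 9 8 9 7 8 6 0 0]
-33 [0 0 3 4 5 6 5 6 5 6 0 0]
base Y [-166.94366178  166.27066724] X [-73.54352408  74.1996251 ]
scene
-153 [0 0 0 1 0 0 0 1 3 0 0 0]
-147 [ 0  0  0  8  8 10  8  7  8  4  0  0]
-141 [ 0  0  0  9  7  6  6  9 10  5  0  0]
-135 [ 0  0  0  0  3  8 10  6  3  0  0  0]
-129 [0 0 0 2 8 9 6 7 3 0 0 0]
-123 [ 0  0  4  6  7  5  8  7 11  8  0  0]
-117 [ 0  4  5 11  8  0  0  3  6  8  8  0]
-111 [ 1  8 10  2  0  0  0  0  4  8 15  0]
-105 [1 2 1 0 0 0 0 0 0 1 5 0]
-39 [ 0  0  7  8  7  8  9  7 10  7  0  0]
-33 [0 0 6 6 6 6 6 5 8 9 0 0]
base Y [-164.81945402  168.8540227 ] X [-73.59291008  74.31974751]
[-0.52  0.63  0.96  0.    1.55 -1.13] [ 626.69808643 -226.97977385  217.26957514] [ 0.5426047  -0.35219192  0.50975373]
```

Stop and jaw sit at shaker Y about -121 (V vertex) and -39 (jaw face), so seating at Y=-78 leaves about 7 mm each way. The seat is at about (546.5, 34.4). Next I'll descend and grip the neck.

play_rows:
  deltas:
    - [0.07,0.04,-0.78,0,0,0,0.2]
    - [0,0,-0.78,0,0,0,0.2]
    - [0,0,-0.78,0,0,0,0.2]
    - [0,0,-0.5,0,0,0,0.2]
    - [0,0,-0.28,0,0,0,0.2]
    - [0,0,0,0,0,0,0.2]
  squeeze: 50

```text
time_s: 2.65
eef_pos: [628.0, -223.4, 90.7]
ee_rot: [-0.002, 0.465, 0.885, 0.0]
force: [-0.8, -0.5, -0.4]
grip_width: 0.598
```

play_rows:
  deltas:
    - [0,0,0,0,0,0,-1]
    - [0,0,0,0,0,0,-1]
    - [0,0,0,0,0,0,-1]
    - [0,0,0,0,0,0,-1]
    - [0,0,0,0,0,0,-1]
    - [0,0,0,0,0,0,-1]
    - [0,0,0,0,0,0,-1]
    - [0,0,0,0,0,0,-1]
  squeeze: 50

```text
time_s: 3.32
eef_pos: [631.0, -226.3, 99.8]
ee_rot: [0.005, 0.465, 0.885, -0.001]
force: [-5.1, -1.9, 22.3]
grip_width: 0.002
```

The fingers shut fully without the neck between them, and the force shows contact. I'll look before moving.

```bash
python3 - <<'E'
from h import *
a=capture("scene"); b=capture("top")
A=cv2.resize(a["pixels"][150:270,150:280],(390,360)); B=cv2.resize(b["pixels"][140:260,290:420],(390,360))
save("miss",cv2.convertScaleAbs(np.hstack([A,B]),alpha=1.6)); s=sensors.sense(); print(s["eef_pos"],s["force"],s["wrist_torque"],s["grip_width"])
E
```

```text
[ 630.98229256 -226.29996912   99.84512131] [-4.55678904 -2.8989363  22.4631266 ] [-4.44513627e-01  9.70913988e-01 -2.76515034e-04] -0.004227992950680389
```

View pics/miss.png

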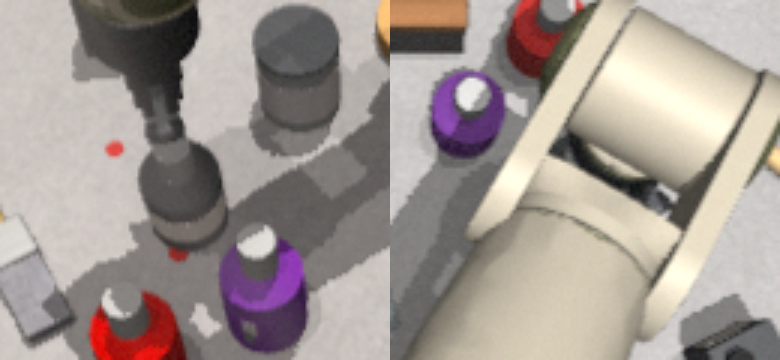

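```bash
python3 - <<'E'
from h import *
a=capture("scene"); p=pts(a); im=a["pixels"]; p0=np.load("scene_p.npy")
for v in range(160,226,4):
    print(v,[tuple(p[v,u].round(0).astype(int)) for u in (201,205,209,213)], tuple(p0[v,207].round(0).astype(int)))
E
```

```text
160 [(np.int64(654), np.int64(-199), np.int64(307)), (np.int64(649), np.int64(-194), np.int64(304)), (np.int64(640), np.int64(-191), np.int64(294)), (np.int64(632), np.int64(-187), np.int64(286))] (np.int64(459), np.int64(-318), np.int64(4))
164 [(np.int64(657), np.int64(-199), np.int64(298)), (np.int64(651), np.int64(-195), np.int64(292)), (np.int64(642), np.int64(-191), np.int64(283)), (np.int64(633), np.int64(-188), np.int64(273))] (np.int64(470), np.int64(-313), np.int64(2))
168 [(np.int64(657), np.int64(-201), np.int64(284)), (np.int64(651), np.int64(-196), np.int64(279)), (np.int64(644), np.int64(-192), np.int64(271)), (np.int64(476), np.int64(-293), np.int64(1))] (np.int64(483), np.int64(-307), np.int64(4))
172 [(np.int64(659), np.int64(-202), np.int64(273)), (np.int64(654), np.int64(-196), np.int64(270)), (np.int64(634), np.int64(-201), np.int64(241)), (np.int64(490), np.int64(-287), np.int64(4))] (np.int64(493), np.int64(-303), np.int64(1))
176 [(np.int64(659), np.int64(-204), np.int64(258)), (np.int64(654), np.int64(-199), np.int64(254)), (np.int64(635), np.int64(-202), np.
[... 2295 characters left out ...]
61), np.int64(-229), np.int64(86)), (np.int64(657), np.int64(-221), np.int64(85)), (np.int64(655), np.int64(-211), np.int64(87)), (np.int64(651), np.int64(-203), np.int64(86))] (np.int64(656), np.int64(-216), np.int64(85))
220 [(np.int64(663), np.int64(-231), np.int64(69)), (np.int64(663), np.int64(-219), np.int64(76)), (np.int64(661), np.int64(-209), np.int64(79)), (np.int64(658), np.int64(-201), np.int64(79))] (np.int64(658), np.int64(-218), np.int64(68))
224 [(np.int64(657), np.int64(-238), np.int64(36)), (np.int64(664), np.int64(-221), np.int64(57)), (np.int64(661), np.int64(-212), np.int64(59)), (np.int64(656), np.int64(-205), np.int64(55))] (np.int64(659), np.int64(-219), np.int64(50))
```

```bash
python3 - <<'E'
from h import *
a=capture("scene"); im=a["pixels"][165:250,175:245]; z=a["z_map"][165:250,175:245]
f=cv2.resize(im,None,fx=5.5,fy=5.5,interpolation=cv2.INTER_CUBIC); f=(255*(f/255.)**0.5).astype(np.uint8)
g=np.clip((z-780)/(1150-780),0,1); g=cv2.applyColorMap((255*cv2.resize(g,None,fx=5.5,fy=5.5,interpolation=cv2.INTER_NEAREST)).astype(np.uint8),cv2.COLORMAP_JET)
save("miss2",np.hstack([f,g]))
E
```

```text
(no output)
```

View pics/miss2.png

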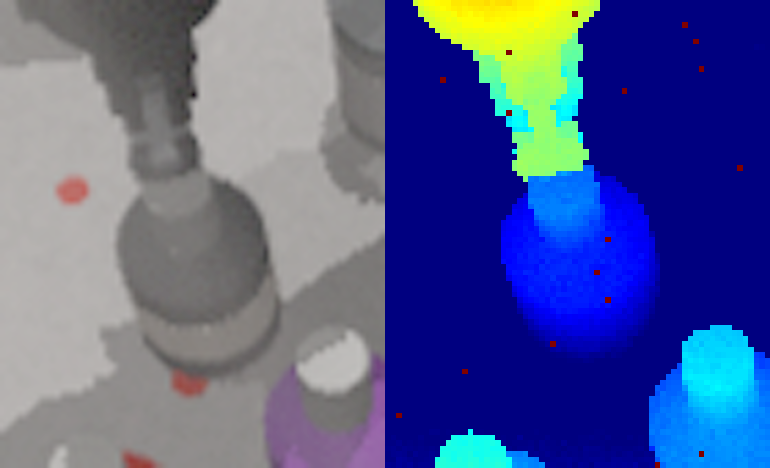

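I can't see fingers on the near side of the neck, and the width reads shut. A slow, straight lift with the fingers kept as they are is safe either way, and shows whether the tin is held.

play_rows:
  deltas:
    - [0,0,0.2,0,0,0,-1]
    - [0,0,0.2,0,0,0,-1]
    - [0,0,0.2,0,0,0,-1]
    - [0,0,0.2,0,0,0,-1]
    - [0,0,0,0,0,0,-1]

```text
time_s: 3.93
eef_pos: [629.8, -224.2, 127.6]
ee_rot: [0.002, 0.465, 0.886, -0.0]
force: [-0.1, 0.2, -0.2]
grip_width: -0.003
```

```bash
python3 - <<'E'
from h import *
a=capture("scene"); p=pts(a); s=sensors.sense(); print(s["eef_pos"],s["force"],s["grip_width"])
M=R.from_quat(np.roll(a["rotation"],-1)).as_matrix()
def proj(q): c=M.T@(np.array(q)-a["eye"]); return (c[:2]/c[2]*a["fx"]+[a["cx"],a["cy"]]).round(1)
print("tcp px",proj(s["eef_pos"]), "cap0 px",proj([629,-224,130]))
for v in range(180,232,4):
    print(v,*[p[v,u].round(0).astype(int).tolist() for u in range(193,226,4)])
save("z5",a["pixels"][140:250,150:280])
E
```

```text
[ 629.51113197 -224.05141798  126.43815942] [-0.49766076 -0.6460375  -0.51891205] 0.003520608944177794
tcp px [206.4 196.5] cap0 px [206.4 195.4]
180 [531, -325, 4] [647, -226, 216] [670, -198, 263] [661, -195, 252] [517, -286, 4] [513, -276, 4] [507, -268, 0] [505, -257, 4] [502, -247, 4]
184 [540, -321, -1] [678, -205, 255] [676, -197, 257] [671, -191, 253] [670, -182, 257] [526, -270, 6] [521, -261, 5] [518, -251, 5] [513, -242, 3]
188 [552, -316, 0] [684, -202, 252] [683, -194, 254] [677, -188, 250] [629, -213, 167] [537, -265, 6] [532, -256, 3] [528, -247, 3] [524, -237, 3]
192 [564, -309, 3] [560, -300, 2] [629, -236, 138] [624, -229, 134] [621, -220, 135] [547, -261, 4] [541, -252, 0] [539, -242, 3] [535, -232, 3]
196 [576, -303, 4] [571, -295, 1] [637, -233, 134] [631, -226, 130] [631, -216, 136] [622, -211, 125] [598, -217, 84] [548, -238, -1] [546, -228, 1]
200 [587, -298, 4] [582, -289, 2] [624, -245, 91] [641, -222, 129] [636, -215, 125] [627, -211, 115] [609, -212, 88] [603, -205, 81] [556, -223, -1]
204 [598, -293, 4] [633, -253, 83] [635, -240, 93] [640, -225, 109] [63
[... 251 characters left out ...]
44, 82] [650, -234, 83] [650, -223, 91] [646, -215, 88] [642, -207, 86] [638, -199, 85] [629, -194, 74] [589, -208, 1]
216 [629, -278, 2] [625, -269, 1] [659, -231, 81] [656, -222, 82] [653, -213, 82] [650, -204, 83] [642, -198, 74] [630, -195, 56] [612, -196, 26]
220 [639, -273, 3] [636, -264, 2] [657, -235, 57] [658, -223, 67] [656, -213, 69] [652, -205, 67] [646, -198, 60] [635, -194, 46] [616, -196, 13]
224 [650, -268, 3] [645, -260, 1] [656, -239, 33] [659, -225, 46] [658, -215, 51] [652, -207, 46] [647, -200, 42] [638, -195, 31] [623, -193, 7]
228 [660, -263, 4] [655, -255, -1] [655, -243, 9] [657, -229, 21] [655, -219, 24] [652, -210, 25] [649, -201, 24] [640, -196, 12] [631, -191, 0]
```

The tin is back where it stood, upright. The reported TCP (z=126) projects inside the cap with zero force, so the real tips must be higher than the pose says, or hidden by the knuckle. I'll raise and turn the gripper so the camera sees the fingertips, then check the tool geometry.

play_rows:
  deltas:
    - [0,0,0.3,0,0,-1,-1]
    - [0,0,0.3,0,0,-1,-1]
    - [0,0,0.3,0,0,-1,-1]
    - [0,0,0.3,0,0,-1,-1]
    - [0,0,0.3,0,0,-1,-1]
    - [0,0,0,0,0,-1,-1]
    - [0,0,0,0,0,-1,-1]
    - [0,0,0,0,0,-1,-1]

```text
time_s: 4.65
eef_pos: [628.9, -223.8, 184.9]
ee_rot: [-0.0, 0.786, 0.618, -0.0]
force: [-0.1, -0.2, 0.5]
grip_width: 0.001
```

```bash
cat >> h.py <<'E'
def proj(a,q):
    M=R.from_quat(np.roll(a["rotation"],-1)).as_matrix(); c=M.T@(np.array(q)-a["eye"]); return (c[:2]/c[2]*a["fx"]+[a["cx"],a["cy"]]).round(1)
E
python3 - <<'E'
from h import *
a=capture("scene"); p=pts(a); s=sensors.sense(); print(s["eef_pos"],s["ee_rot"],s["force"],s["grip_width"])
u,v=proj(a,s["eef_pos"]); print("tcp px",u,v)
q=p[100:225,170:250].reshape(-1,3); r=np.hypot(*(q[:,:2]-s["eef_pos"][:2]).T)
for lo in range(120,330,8):
    k=q[(r<90)&(q[:,2]>=lo)&(q[:,2]<lo+8)]
    if len(k): print(lo,len(k),k.min(0).round(0),k.max(0).round(0))
im=a["pixels"][110:250,150:290]; f=cv2.resize(im,None,fx=4,fy=4,interpolation=cv2.INTER_CUBIC); f=(255*(f/255.)**0.5).astype(np.uint8)
cv2.drawMarker(f,(int((u-150)*4),int((v-110)*4)),(255,0,0),0,14,1); save("tips",f)
E
```

```text
[ 628.91532855 -223.79870793  184.7614066 ] [-5.02553706e-04  7.88115080e-01  6.15527689e-01 -1.80623467e-04] [-0.07828319  0.36294279 -0.47388839] -0.0029712559124082253
tcp px 203.3 181.9
120 28 [ 619. -231.  120.] [ 641. -210.  128.]
128 115 [ 613. -238.  128.] [ 641. -210.  136.]
136 1 [ 630. -211.  136.] [ 630. -211.  136.]
216 2 [ 636. -220.  223.] [ 637. -218.  224.]
224 20 [ 618. -231.  225.] [ 642. -212.  231.]
232 29 [ 616. -230.  232.] [ 644. -212.  240.]
240 28 [ 617. -226.  240.] [ 643. -212.  247.]
248 24 [ 617. -224.  248.] [ 643. -212.  256.]
256 21 [ 610. -222.  256.] [ 644. -209.  264.]
264 51 [ 602. -238.  264.] [ 662. -205.  272.]
272 105 [ 593. -240.  272.] [ 668. -204.  280.]
280 68 [ 588. -240.  280.] [ 674. -203.  288.]
288 91 [ 579. -227.  288.] [ 680. -200.  296.]
296 86 [ 577. -226.  296.] [ 687. -199.  304.]
304 141 [ 573. -249.  304.] [ 690. -198.  312.]
312 157 [ 570. -249.  312.] [ 691. -199.  320.]
320 91 [ 615. -239.  320.] [ 677. -201.  328.]
328 56 [ 644. -242.  328.] [ 671. -207.  336.]
```

View pics/tips.png

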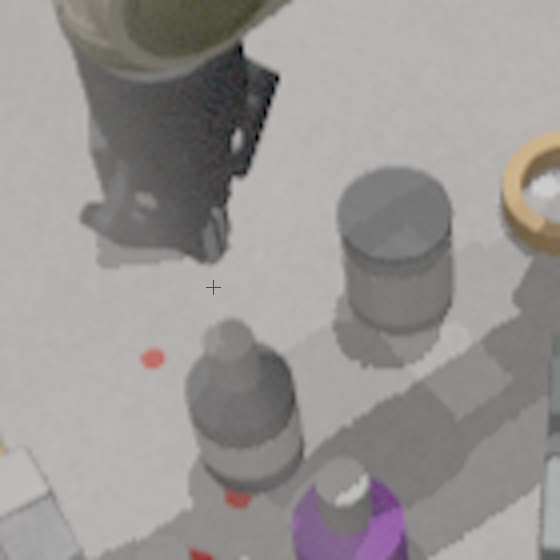

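This view shows the finger tips (tips.png lowest at about (210,262), z≈223) roughly 38 mm above the reported TCP (cross at (213,288), z=185). The first grasp therefore closed on top of the cap. All tool heights need about 38 mm taken off. The xy is fine. The tin stands untouched at its old place, so I'll re-grasp with the tips near z=103 (reported 65).

play_rows:
  deltas:
    - [0,0,-0.2,0,0,0,0.2]
    - [0,0,-0.2,0,0,0,0.2]
    - [0,0,-0.2,0,0,0,0.2]
    - [0,0,-0.2,0,0,0,0.2]
    - [0,0,-0.2,0,0,0,0.2]
    - [0,0,-0.2,0,0,0,0.2]
    - [0,0,0,0,0,0,0.2]

```text
time_s: 5.28
eef_pos: [628.3, -223.6, 135.1]
ee_rot: [-0.002, 0.785, 0.62, -0.001]
force: [-0.7, -0.3, -0.3]
grip_width: 0.602
```

play_rows:
  deltas:
    - [0,0,-0.3,0,0,0,0.2]
    - [0,0,-0.3,0,0,0,0.2]
    - [0,0,-0.3,0,0,0,0.2]
    - [0,0,-0.3,0,0,0,0.2]
    - [0,0,-0.3,0,0,0,0.2]
    - [0,0,-0.2,0,0,0,0.2]
    - [0,0,-0.1,0,0,0,0.2]
    - [0,0,0,0,0,0,0.2]

```text
time_s: 5.95
eef_pos: [628.7, -223.7, 64.3]
ee_rot: [-0.001, 0.785, 0.62, -0.0]
force: [-0.7, -0.1, 0.2]
grip_width: 0.602
```

play_rows:
  deltas:
    - [0,0,0,0,0,0,-1]
    - [0,0,0,0,0,0,-1]
    - [0,0,0,0,0,0,-1]
    - [0,0,0,0,0,0,-1]
    - [0,0,0,0,0,0,-1]
    - [0,0,0,0,0,0,-1]
    - [0,0,0,0,0,0,-1]
  squeeze: 50

```text
time_s: 6.53
eef_pos: [629.2, -224.1, 66.2]
ee_rot: [0.0, 0.785, 0.62, 0.0]
force: [-3.5, 1.0, 5.9]
grip_width: 0.326
```

Gripped: width 0.326 ≈ 28 mm, against the neck's 29 mm. Next I'll lift and carry it over the seat.

play_rows:
  deltas:
    - [0,0,0.3,0,0,0,-1]
    - [0,0,0.6,0,0,0,-1]
    - [0,0,0.8,0,0,0,-1]
    - [0,0,0.8,0,0,0,-1]
    - [0,0,0.7,0,0,0,-1]

```text
time_s: 6.95
eef_pos: [629.0, -223.8, 195.5]
ee_rot: [0.0, 0.785, 0.62, 0.0]
force: [1.2, -0.9, -4.2]
grip_width: 0.324
```

play_rows:
  deltas:
    - [-0.1,0.35,0,0,0,0,-1]
    - [-0.28,0.88,0,0,0,0,-1]
    - [-0.3,0.94,0,0,0,0,-1]
    - [-0.3,0.94,0,0,0,0,-1]
    - [-0.3,0.94,0,0,0,0,-1]
    - [-0.3,0.94,0,0,0,0,-1]
    - [-0.28,0.88,0,0,0,0,-1]
    - [-0.2,0.59,0,0,0,0,-1]

```text
time_s: 7.62
eef_pos: [545.2, 37.6, 193.6]
ee_rot: [-0.001, 0.784, 0.621, 0.0]
force: [0.5, -0.1, -4.1]
grip_width: 0.324
```

play_rows:
  deltas:
    - [0,0,0,0,0,0,-1]
    - [0,0,0,0,0,0,-1]
    - [0,0,0,0,0,0,-1]

```text
time_s: 7.87
eef_pos: [546.8, 34.1, 193.5]
ee_rot: [0.0, 0.785, 0.62, -0.0]
force: [0.3, -0.3, -4.3]
grip_width: 0.321
```

```bash
python3 - <<'E'
from h import *
a=capture("scene"); p=pts(a); s=sensors.sense(); print(s["eef_pos"],s["force"],s["grip_width"])
u,v=map(int,proj(a,s["eef_pos"])); print(u,v)
im=a["pixels"][v-70:v+80,u-90:u+90]; f=cv2.resize(im,None,fx=4,fy=4,interpolation=cv2.INTER_CUBIC); f=(255*(f/255.)**0.5).astype(np.uint8); save("carry",f)
W=np.array([499.9,190.6]); d=np.array([-np.sin(np.radians(16.6)),np.cos(np.radians(16.6))]); e=np.array([d[1],-d[0]])
q=p.reshape(-1,3); r=q[:,:2]-W; Y=r@d+85; X=r@e
for lo in range(110,300,8):
    m=(q[:,2]>=lo)&(q[:,2]<lo+8)&(abs(X)<70)&(Y<-20)&(Y>-150)
    if m.sum(): print(lo,m.sum(),"X",X[m].min().round(),X[m].max().round(),"Y",Y[m].min().round(),Y[m].max().round())
E
```

```text
[546.87664349  33.77361419 193.35611533] [ 0.18996129 -0.05926291 -4.48934234] 0.3230570879208963
329 185
126 20 X 5.0 29.0 Y -109.0 -51.0
134 50 X 2.0 31.0 Y -110.0 -47.0
142 47 X -0.0 31.0 Y -110.0 -50.0
150 54 X 0.0 32.0 Y -111.0 -51.0
158 54 X 7.0 31.0 Y -109.0 -48.0
166 55 X 6.0 31.0 Y -109.0 -49.0
174 57 X 3.0 33.0 Y -110.0 -47.0
182 62 X -3.0 32.0 Y -111.0 -47.0
190 60 X 5.0 31.0 Y -109.0 -48.0
198 62 X 5.0 33.0 Y -109.0 -50.0
206 201 X -23.0 32.0 Y -110.0 -47.0
214 171 X -16.0 26.0 Y -104.0 -52.0
222 15 X -3.0 16.0 Y -76.0 -63.0
230 21 X -15.0 22.0 Y -97.0 -58.0
238 35 X -11.0 26.0 Y -98.0 -59.0
246 35 X -14.0 28.0 Y -96.0 -59.0
254 40 X -13.0 23.0 Y -90.0 -59.0
262 14 X -14.0 22.0 Y -86.0 -60.0
270 27 X -31.0 40.0 Y -102.0 -46.0
278 46 X -33.0 47.0 Y -113.0 -46.0
286 26 X -7.0 49.0 Y -111.0 -58.0
294 68 X -10.0 51.0 Y -116.0 -53.0
```

View pics/carry.png

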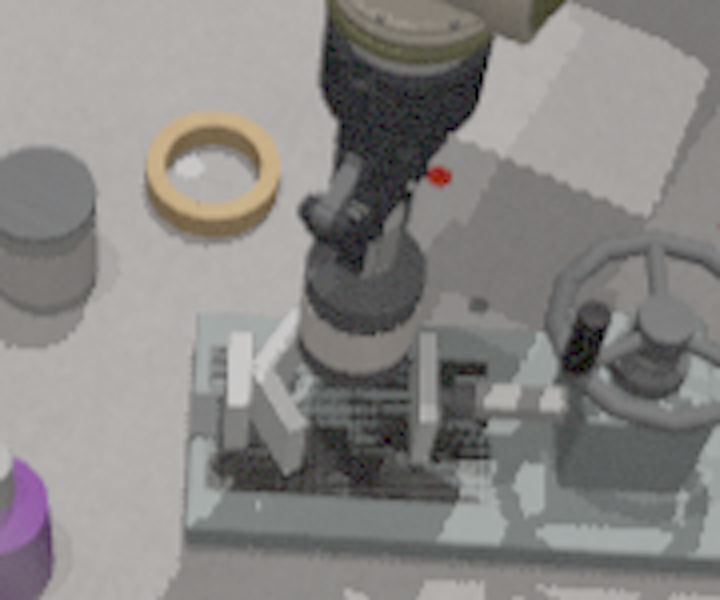

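The tin hangs upright over the gap (carry.png about (360,300)). Its measured span of Y -110..-47, X ±32, lies between the V stop and the jaw face (-39). I'll lower it about 93 mm.

play_rows:
  deltas:
    - [0,0,-0.4,0,0,0,-1]
    - [0,0,-0.5,0,0,0,-1]
    - [0,0,-0.5,0,0,0,-1]
    - [0,0,-0.4,0,0,0,-1]
    - [0,0,-0.3,0,0,0,-1]
    - [0,0,-0.1,0,0,0,-1]
    - [0,0,0,0,0,0,-1]

```text
time_s: 8.5
eef_pos: [546.4, 33.7, 104.5]
ee_rot: [-0.001, 0.785, 0.619, -0.001]
force: [0.7, 0.0, -4.3]
grip_width: 0.324
```

play_rows:
  deltas:
    - [0,0,-0.06,0,0,0,-1]
    - [0,0,-0.06,0,0,0,-1]
    - [0,0,0,0,0,0,-1]

```text
time_s: 8.75
eef_pos: [547.2, 34.2, 101.3]
ee_rot: [0.001, 0.785, 0.62, 0.001]
force: [0.4, 0.5, -4.7]
grip_width: 0.324
```

play_rows:
  deltas:
    - [0,0,-0.05,0,0,0,-1]
    - [0,0,0,0,0,0,-1]
    - [0,0,0,0,0,0,-1]

```text
time_s: 9.0
eef_pos: [547.4, 34.4, 101.1]
ee_rot: [0.001, 0.785, 0.62, 0.001]
force: [-5.5, 0.6, 12.2]
grip_width: 0.328
```

Seated: contact at 12 N. I'll let go, lift clear and move over the handle.

play_rows:
  deltas:
    - [0,0,0.02,0,0,0,0.2]
    - [0,0,0,0,0,0,0.2]
    - [0,0,0,0,0,0,0.2]
    - [0,0,0,0,0,0,0.2]
    - [0,0,0,0,0,0,0.2]

```text
time_s: 9.42
eef_pos: [546.7, 34.4, 99.4]
ee_rot: [0.0, 0.785, 0.62, 0.0]
force: [0.6, -0.0, -0.4]
grip_width: 0.598
```

play_rows:
  deltas:
    - [0,0,0.3,0,0,0,0.2]
    - [0,0,0.8,0,0,0,0.2]
    - [0,0,0.8,0,0,0,0.2]
    - [0,0,0.7,0,0,0,0.2]
    - [-0.02,0.74,0,0,0,0,0.2]
    - [-0.03,0.8,0,0,0,0,0.2]
    - [-0.02,0.8,0,0,0,0,0.2]
    - [-0.02,0.6,0,0,0,0,0.2]

```text
time_s: 10.08
eef_pos: [542.7, 154.1, 203.5]
ee_rot: [-0.0, 0.784, 0.62, 0.0]
force: [0.8, 0.2, -0.6]
grip_width: 0.602
```

play_rows:
  deltas:
    - [0,0,0,0,0,0,0.2]
    - [0,0,0,0,0,0,0.2]

```text
time_s: 10.25
eef_pos: [542.9, 152.8, 203.2]
ee_rot: [0.0, 0.784, 0.621, -0.0]
force: [-0.3, -1.3, 0.7]
grip_width: 0.601
```

```bash
python3 - <<'E'
from h import *
s=sensors.sense(); print(s["eef_pos"],s["force"],s["grip_width"],s["joints"].round(2))
W=np.array([499.9,190.6]); d=np.array([-np.sin(np.radians(16.6)),np.cos(np.radians(16.6))]); e=np.array([d[1],-d[0]])
fs=[]
for n in("scene","top"):
    a=capture(n); p=pts(a); q=p.reshape(-1,3); r=q[:,:2]-W; Y=r@d+85; X=r@e
    for l,lo,hi in(("cap",160,172),("shoulder",108,124),("bodyside",60,105)):
        m=(q[:,2]>=lo)&(q[:,2]<hi)&(abs(X)<40)&(Y<-40)&(Y>-125)
        if l=="bodyside": m&=(Y<-44)&(Y>-112)&(X>0)
        if m.sum(): print(n,l,m.sum(),"X",X[m].min().round(),X[m].max().round(),"Y",Y[m].min().round(),Y[m].max().round(),"zmax",q[m][:,2].max().round())
    f=a["pixels"][100:300,265:455] if n=="scene" else a["pixels"][150:350,145:335]
    fs.append(cv2.resize(f,(390,410)))
f=np.hstack(fs); save("seated",(255*(f/255.)**0.5).astype(np.uint8))
E
```

```text
[542.88554325 152.79791149 203.20298941] [-0.31620117 -1.25755999  0.68651031] 0.6013471185547721 [ 0.07  0.4   1.37 -0.    1.38  0.3 ]
scene cap 135 X -16.0 15.0 Y -92.0 -65.0 zmax 172.0
scene shoulder 291 X -31.0 31.0 Y -110.0 -47.0 zmax 124.0
scene bodyside 295 X 1.0 40.0 Y -112.0 -47.0 zmax 105.0
top cap 114 X -13.0 15.0 Y -94.0 -67.0 zmax 169.0
top shoulder 355 X -30.0 33.0 Y -112.0 -49.0 zmax 124.0
top bodyside 18 X 2.0 39.0 Y -112.0 -104.0 zmax 100.0
```

View pics/seated.png

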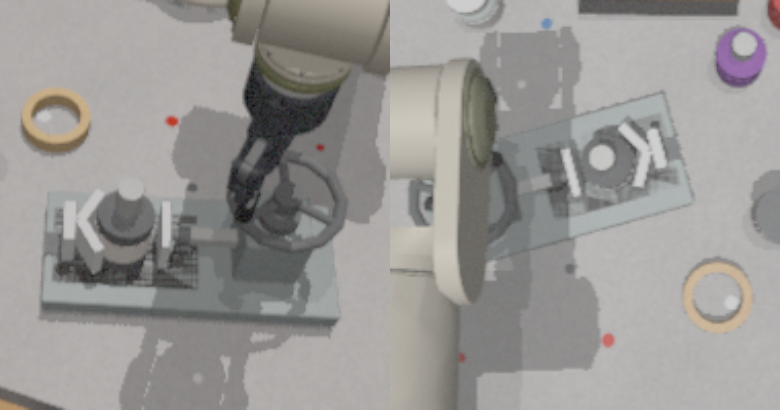

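The tin stands upright in the cradle with Y span -111..-48 and cap top ≈166 (seated.png (125,215) and (605,155)). I'll descend onto the handle and grip it.

play_rows:
  deltas:
    - [0,0,-0.3,0,0,0,0.2]
    - [0,0,-0.4,0,0,0,0.2]
    - [0,0,-0.4,0,0,0,0.2]
    - [0,0,-0.18,0,0,0,0.2]
    - [0,0,0,0,0,0,0.2]

```text
time_s: 10.77
eef_pos: [542.5, 151.0, 150.7]
ee_rot: [-0.001, 0.785, 0.619, -0.001]
force: [0.5, -0.5, 0.9]
grip_width: 0.598
```

play_rows:
  deltas:
    - [0,0,0,0,0,0,-1]
    - [0,0,0,0,0,0,-1]
    - [0,0,0,0,0,0,-1]
    - [0,0,0,0,0,0,-1]
    - [0,0,0,0,0,0,-1]
    - [0,0,0,0,0,0,-1]
    - [0,0,0,0,0,0,-1]
  squeeze: 50

```text
time_s: 11.35
eef_pos: [542.2, 152.9, 153.6]
ee_rot: [-0.001, 0.784, 0.62, 0.0]
force: [-7.7, 3.4, 7.4]
grip_width: 0.192
```

Gripped the handle (0.19 ≈ 16 mm). I'll compute the circular path table.

```bash
cat >> h.py <<'E'
W=np.array([499.9,190.6])
def push(s=None):
    s=s or sensors.sense(); r=s["eef_pos"][:2]-W; a=np.degrees(np.arctan2(r[1],r[0])); t=np.array([r[1],-r[0]])/np.hypot(*r)
    return dict(ang=round(a,1),rad=round(np.hypot(*r),1),push=round(-s["force"][:2]@t,2),radial=round(s["force"][:2]@r/np.hypot(*r),1),fz=round(s["force"][2],1),g=round(s["grip_width"],3))
E
python3 - <<'E'
from h import *
print(push())
c=np.array([543.1,152.1]); A=[-41.7-9*i for i in range(1,9)]; A+=[A[-1]-5*i for i in range(1,49)]
row=[]
for i,a in enumerate(A):
    t=W+58*np.array([np.cos(np.radians(a)),np.sin(np.radians(a))]); d=np.round((t-c)/40,2); c=c+d*40; row.append(f"{d[0]:+.2f},{d[1]:+.2f}")
    if i%4==3: print(round(a,1)," | ".join(row)); row=[]
E
```

```text
{'ang': np.float64(-41.6), 'rad': np.float64(56.7), 'push': np.float64(-2.61), 'radial': np.float64(-8.0), 'fz': np.float64(7.4), 'g': 0.192}
-77.7 -0.16,-0.16 | -0.19,-0.13 | -0.20,-0.10 | -0.22,-0.06
-113.7 -0.23,-0.04 | -0.22,+0.01 | -0.23,+0.04 | -0.21,+0.07
-133.7 -0.12,+0.06 | -0.10,+0.07 | -0.11,+0.07 | -0.09,+0.08
-153.7 -0.09,+0.10 | -0.08,+0.09 | -0.07,+0.11 | -0.06,+0.11
-173.7 -0.05,+0.12 | -0.04,+0.12 | -0.03,+0.12 | -0.02,+0.12
-193.7 -0.01,+0.13 | +0.00,+0.13 | +0.02,+0.12 | +0.02,+0.13
-213.7 +0.04,+0.12 | +0.04,+0.12 | +0.06,+0.11 | +0.06,+0.11
-233.7 +0.08,+0.10 | +0.08,+0.09 | +0.09,+0.09 | +0.10,+0.08
-253.7 +0.11,+0.07 | +0.11,+0.06 | +0.11,+0.05 | +0.12,+0.04
-273.7 +0.13,+0.03 | +0.12,+0.02 | +0.13,+0.01 | +0.12,-0.00
-293.7 +0.13,-0.01 | +0.12,-0.03 | +0.12,-0.03 | +0.12,-0.05
-313.7 +0.12,-0.06 | +0.10,-0.06 | +0.11,-0.08 | +0.09,-0.08
-333.7 +0.09,-0.09 | +0.08,-0.10 | +0.07,-0.10 | +0.06,-0.12
-353.7 +0.05,-0.11 | +0.04,-0.12 | +0.03,-0.12 | +0.02,-0.13
```

play_rows:
  deltas:
    - [-0.16,-0.16,0,0,0,0,-1]
    - [-0.19,-0.13,0,0,0,0,-1]
    - [-0.2,-0.1,0,0,0,0,-1]
    - [-0.22,-0.06,0,0,0,0,-1]

```text
time_s: 11.68
eef_pos: [513.5, 134.5, 153.7]
ee_rot: [0.001, 0.785, 0.62, 0.003]
force: [6.4, 3.1, 0.3]
grip_width: 0.194
```

```bash
python3 -c "from h import *; print(push())"
```

```text
{'ang': np.float64(-76.3), 'rad': np.float64(57.7), 'push': np.float64(6.97), 'radial': np.float64(-1.5), 'fz': np.float64(0.3), 'g': 0.194}
```

The handle follows with free drag near 7 N.

play_rows:
  deltas:
    - [-0.23,-0.04,0,0,0,0,-1]
    - [-0.22,0.01,0,0,0,0,-1]
    - [-0.23,0.04,0,0,0,0,-1]
    - [-0.21,0.07,0,0,0,0,-1]

```text
time_s: 12.02
eef_pos: [478.0, 136.0, 153.7]
ee_rot: [0.002, 0.785, 0.62, 0.001]
force: [3.7, -6.3, 0.8]
grip_width: 0.191
```

play_rows:
  deltas:
    - [-0.12,0.06,0,0,0,0,-1]
    - [-0.1,0.07,0,0,0,0,-1]
    - [-0.11,0.07,0,0,0,0,-1]
    - [-0.09,0.08,0,0,0,0,-1]

```text
time_s: 12.35
eef_pos: [460.3, 146.4, 153.6]
ee_rot: [0.002, 0.785, 0.62, -0.001]
force: [-2.3, -12.8, 6.1]
grip_width: 0.195
```

```bash
python3 -c "from h import *; print(push())"
```

```text
{'ang': np.float64(-131.9), 'rad': np.float64(59.3), 'push': np.float64(6.83), 'radial': np.float64(11.1), 'fz': np.float64(6.1), 'g': 0.195}
```

Free drag steady near 6.9 N, but the radial force shows the true axis about 2 mm towards -x. I'll regenerate the table around the corrected centre.

```bash
sed -i 's/^W=np.array.*/W=np.array([497.8,190.4])/' h.py; python3 - <<'E'
from h import *
print(push())
c=W*0+np.array([459.83,148.66]); A=[-135-5*i for i in range(0,52)]
row=[]
for i,a in enumerate(A):
    t=W+58*np.array([np.cos(np.radians(a)),np.sin(np.radians(a))]); d=np.round((t-c)/40,2); c=c+d*40; row.append(f"{d[0]:+.2f},{d[1]:+.2f}")
    if i%4==3: print(round(a,1)," | ".join(row)); row=[]
E
```

```text
{'ang': np.float64(-130.5), 'rad': np.float64(57.8), 'push': np.float64(6.56), 'radial': np.float64(11.3), 'fz': np.float64(6.1), 'g': 0.195}
-150 -0.08,+0.02 | -0.08,+0.09 | -0.08,+0.10 | -0.07,+0.11
-170 -0.05,+0.11 | -0.05,+0.12 | -0.04,+0.12 | -0.03,+0.12
-190 -0.02,+0.13 | -0.00,+0.12 | +0.00,+0.13 | +0.02,+0.13
-210 +0.03,+0.12 | +0.04,+0.12 | +0.05,+0.12 | +0.05,+0.11
-230 +0.07,+0.11 | +0.08,+0.10 | +0.08,+0.09 | +0.10,+0.08
-250 +0.10,+0.08 | +0.10,+0.07 | +0.12,+0.06 | +0.11,+0.05
-270 +0.12,+0.03 | +0.13,+0.03 | +0.12,+0.02 | +0.13,+0.00
-290 +0.13,-0.00 | +0.12,-0.02 | +0.12,-0.03 | +0.13,-0.03
-310 +0.11,-0.05 | +0.11,-0.06 | +0.11,-0.07 | +0.10,-0.08
-330 +0.09,-0.08 | +0.09,-0.09 | +0.08,-0.10 | +0.06,-0.11
-350 +0.06,-0.11 | +0.05,-0.12 | +0.04,-0.12 | +0.03,-0.12
-370 +0.01,-0.13 | +0.01,-0.13 | -0.01,-0.12 | -0.01,-0.13
-390 -0.03,-0.12 | -0.04,-0.12 | -0.05,-0.12 | -0.06,-0.11
```

play_rows:
  deltas:
    - [-0.08,0.02,0,0,0,0,-1]
    - [-0.08,0.09,0,0,0,0,-1]
    - [-0.08,0.1,0,0,0,0,-1]
    - [-0.07,0.11,0,0,0,0,-1]

```text
time_s: 12.68
eef_pos: [448.4, 160.1, 153.6]
ee_rot: [0.002, 0.785, 0.62, 0.0]
force: [0.8, -7.7, 5.4]
grip_width: 0.199
```

```bash
python3 -c "from h import *; print(push())"
```

```text
{'ang': np.float64(-148.5), 'rad': np.float64(58.0), 'push': np.float64(6.96), 'radial': np.float64(3.3), 'fz': np.float64(5.4), 'g': 0.199}
```

play_rows:
  deltas:
    - [-0.05,0.11,0,0,0,0,-1]
    - [-0.05,0.12,0,0,0,0,-1]
    - [-0.04,0.12,0,0,0,0,-1]
    - [-0.03,0.12,0,0,0,0,-1]

```text
time_s: 13.02
eef_pos: [440.9, 179.1, 153.6]
ee_rot: [0.001, 0.785, 0.62, -0.0]
force: [-2.8, -7.2, 7.5]
grip_width: 0.196
```

```bash
python3 -c "from h import *; print(push())"
```

```text
{'ang': np.float64(-168.8), 'rad': np.float64(58.0), 'push': np.float64(6.54), 'radial': np.float64(4.1), 'fz': np.float64(7.5), 'g': 0.196}
```

play_rows:
  deltas:
    - [-0.02,0.13,0,0,0,0,-1]
    - [0,0.12,0,0,0,0,-1]
    - [0,0.13,0,0,0,0,-1]
    - [0.02,0.13,0,0,0,0,-1]

```text
time_s: 13.35
eef_pos: [440.6, 199.9, 153.6]
ee_rot: [0.001, 0.785, 0.62, -0.0]
force: [-5.1, -5.5, 7.3]
grip_width: 0.194
```

```bash
python3 -c "from h import *; print(push())"
```

```text
{'ang': np.float64(170.6), 'rad': np.float64(58.0), 'push': np.float64(6.23), 'radial': np.float64(4.2), 'fz': np.float64(7.3), 'g': 0.194}
```

play_rows:
  deltas:
    - [0.03,0.12,0,0,0,0,-1]
    - [0.04,0.12,0,0,0,0,-1]
    - [0.05,0.12,0,0,0,0,-1]
    - [0.05,0.11,0,0,0,0,-1]

```text
time_s: 13.68
eef_pos: [447.1, 218.7, 153.6]
ee_rot: [0.001, 0.785, 0.62, -0.001]
force: [-5.8, -7.2, 8.8]
grip_width: 0.192
```

```bash
python3 -c "from h import *; print(push())"
```

```text
{'ang': np.float64(150.8), 'rad': np.float64(58.1), 'push': np.float64(9.13), 'radial': np.float64(1.6), 'fz': np.float64(8.8), 'g': 0.192}
```

The push has risen (9.1 vs about 6.6), so contact is likely. I'll take smaller steps.

play_rows:
  deltas:
    - [0.07,0.11,0,0,0,0,-1]
    - [0.08,0.1,0,0,0,0,-1]

```text
time_s: 13.85
eef_pos: [452.8, 227.1, 153.6]
ee_rot: [0.0, 0.785, 0.62, -0.001]
force: [-9.3, -7.7, 8.6]
grip_width: 0.191
```

```bash
python3 -c "from h import *; print(push())"
```

```text
{'ang': np.float64(140.8), 'rad': np.float64(58.0), 'push': np.float64(11.9), 'radial': np.float64(2.4), 'fz': np.float64(8.6), 'g': 0.191}
```

play_rows:
  deltas:
    - [0,0,0,0,0,0,-1]
    - [0,0,0,0,0,0,-1]

```text
time_s: 14.02
eef_pos: [453.3, 227.6, 153.6]
ee_rot: [0.0, 0.785, 0.62, 0.0]
force: [-5.8, -2.0, 6.6]
grip_width: 0.188
```

```bash
python3 -c "from h import *; print(push())"
```

```text
{'ang': np.float64(140.1), 'rad': np.float64(58.0), 'push': np.float64(5.2), 'radial': np.float64(3.2), 'fz': np.float64(6.6), 'g': 0.188}
```

play_rows:
  deltas:
    - [0.08,0.09,0,0,0,0,-1]

```text
time_s: 14.1
eef_pos: [455.7, 230.4, 153.6]
ee_rot: [0.0, 0.785, 0.62, -0.001]
force: [-8.9, -7.6, 8.6]
grip_width: 0.19
```

```bash
python3 -c "from h import *; print(push())"
```

```text
{'ang': np.float64(136.5), 'rad': np.float64(58.0), 'push': np.float64(11.66), 'radial': np.float64(1.2), 'fz': np.float64(8.6), 'g': 0.19}
```

play_rows:
  deltas:
    - [0.1,0.08,0,0,0,0,-1]

```text
time_s: 14.18
eef_pos: [459.4, 233.9, 153.6]
ee_rot: [-0.0, 0.785, 0.62, -0.001]
force: [-12.5, -7.0, 10.8]
grip_width: 0.193
```

```bash
python3 -c "from h import *; print(push())"
```

```text
{'ang': np.float64(131.4), 'rad': np.float64(58.0), 'push': np.float64(14.03), 'radial': np.float64(3.0), 'fz': np.float64(10.8), 'g': 0.193}
```

play_rows:
  deltas:
    - [0,0,0,0,0,0,-1]
    - [0,0,0,0,0,0,-1]
    - [0,0,0,0,0,0,-1]

```text
time_s: 14.43
eef_pos: [460.0, 234.4, 153.6]
ee_rot: [-0.0, 0.785, 0.62, -0.0]
force: [-7.7, -2.2, 8.4]
grip_width: 0.197
```

```bash
python3 - <<'E'
from h import *
print(push())
d=np.array([-np.sin(np.radians(16.6)),np.cos(np.radians(16.6))]); e=np.array([d[1],-d[0]])
for n in("scene","top"):
    a=capture(n); q=pts(a).reshape(-1,3); r=q[:,:2]-np.array([499.9,190.6]); Y=r@d+85; X=r@e
    for l,lo,hi,y0,y1,x in(("cap",160,174,-125,-40,25),("shoulder",108,124,-130,-40,40),("jaw",88,104,-62,-20,30)):
        m=(q[:,2]>=lo)&(q[:,2]<hi)&(abs(X)<x)&(Y<y1)&(Y>y0)
        if m.sum(): print(n,l,m.sum(),"X",*np.percentile(X[m],[2,98]).round(1),"Y",*np.percentile(Y[m],[2,98]).round(1),"z",np.median(q[m][:,2]).round())
E
```

```text
{'ang': np.float64(130.6), 'rad': np.float64(58.0), 'push': np.float64(7.29), 'radial': np.float64(3.3), 'fz': np.float64(8.4), 'g': 0.197}
scene cap 138 X -14.6 13.2 Y -98.2 -72.3 z 167.0
scene shoulder 295 X -23.6 30.9 Y -114.7 -55.9 z 119.0
scene jaw 112 X -27.7 28.8 Y -60.2 -44.0 z 99.0
top cap 112 X -11.3 13.5 Y -98.7 -73.9 z 164.0
top shoulder 350 X -28.6 29.9 Y -115.5 -58.3 z 118.0
top jaw 94 X -27.7 28.5 Y -54.8 -45.2 z 96.0
```

The push is now about 7 N above the free drag (14.0 vs 6.6 moving), and the readings at stops rose with it. The tin has moved 6–7 mm into the stop, upright, with the jaw on it. That's firm enough, so I'll stop winding, let go and retreat.

play_rows:
  deltas:
    - [0,0,0,0,0,0,0.2]
    - [0,0,0,0,0,0,0.2]
    - [0,0,0,0,0,0,0.2]
    - [0,0,0,0,0,0,0.2]
    - [0,0,0,0,0,0,0.2]
    - [0,0,0,0,0,0,0.2]

```text
time_s: 15.03
eef_pos: [460.7, 234.4, 152.2]
ee_rot: [-0.0, 0.785, 0.62, 0.0]
force: [0.1, -0.2, 0.7]
grip_width: 0.599
```

play_rows:
  deltas:
    - [0,0,0.3,0,0,0,0.2]
    - [0,0,0.6,0,0,0,0.2]
    - [0,0,0.8,0,0,0,0.2]
    - [0,0,0.8,0,0,0,0.2]
    - [-0.5,0.6,0,0,0,0,0.2]
    - [-0.6,0.7,0,0,0,0,0.2]
    - [-0.6,0.7,0,0,0,0,0.2]
    - [-0.6,0.7,0,0,0,0,0.2]

```text
time_s: 15.7
eef_pos: [367.5, 343.4, 252.4]
ee_rot: [-0.0, 0.785, 0.62, 0.0]
force: [0.5, 0.1, -0.7]
grip_width: 0.601
```

play_rows:
  deltas:
    - [-0.6,0.7,0,0,0,0,0.2]
    - [-0.6,0.7,0,0,0,0,0.2]
    - [0,0,0,0,0,0,0.2]

```text
time_s: 15.95
eef_pos: [316.8, 402.0, 252.4]
ee_rot: [-0.001, 0.783, 0.622, 0.0]
force: [0.1, 0.0, -0.8]
grip_width: 0.601
```

```bash
python3 - <<'E'
from h import *
s=sensors.sense(); print(s["eef_pos"],s["force"])
W0=np.array([499.9,190.6]); d=np.array([-np.sin(np.radians(16.6)),np.cos(np.radians(16.6))]); e=np.array([d[1],-d[0]]); fs=[]
for n in("scene","top"):
    a=capture(n); q=pts(a).reshape(-1,3); r=q[:,:2]-W0; Y=r@d+85; X=r@e
    for l,lo,hi,y0,y1,x in(("cap",160,174,-125,-40,25),("shoulder",108,124,-130,-40,40)):
        m=(q[:,2]>=lo)&(q[:,2]<hi)&(abs(X)<x)&(Y<y1)&(Y>y0)
        if m.sum(): print(n,l,m.sum(),"X",*np.percentile(X[m],[2,98]).round(1),"Y",*np.percentile(Y[m],[2,98]).round(1))
    h=q[(q[:,2]>205)&(q[:,2]<224)&(np.hypot(*(q[:,:2]-W0).T)<75)]; print("handle",len(h),h.mean(0) if len(h) else '')
    fs.append(cv2.resize(a["pixels"],(400,300)))
f=np.hstack(fs); save("end",(255*(f/255.)**0.6).astype(np.uint8))
E
```

```text
[316.79915088 401.97759164 252.36981293] [ 0.1133093   0.04304608 -0.78291345]
scene cap 135 X -13.5 13.0 Y -98.2 -72.3
scene shoulder 286 X -23.3 30.4 Y -114.5 -55.8
handle 83 [459.8305796  233.2416271  216.28334587]
top cap 110 X -11.1 13.3 Y -98.8 -73.9
top shoulder 348 X -28.5 29.9 Y -115.3 -58.3
handle 59 [459.7014711  230.86421612 215.81904491]
```

View pics/end.png

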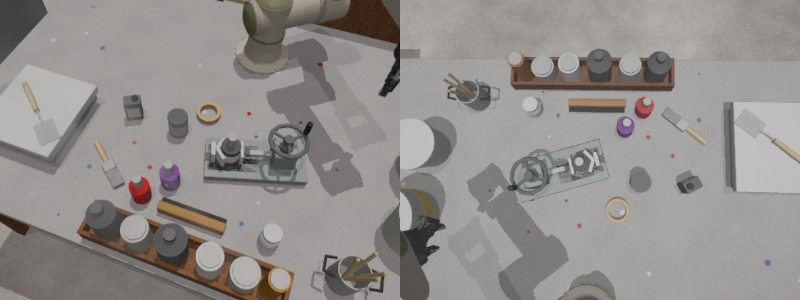

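The final picture shows the tin upright and clamped in the shaker at scene (232,148) / top (582,162). The handle stayed where I left it, the bystanders are undisturbed, and the arm is clear. Handing in.

```bash
python3 -c "from h import *; print(order.finish_job())"
```

```text
the job is handed in; nothing more can be done
None
```

I stood the solvent tin upright in the shaker cradle and let go. I then wound the wheel clockwise about 190° until the jaw clamped the tin, released the handle and handed the job in at about 16 s.

- **Clamping force:** free drag at the handle was about 6.6 N. The last moving reading was 14.0 N, so about 7.4 N above drag, a little over the 6 N asked. The reading on stopping was 7.3 N, up from 5.2 N at the stop 10° earlier.
- **Final look:** winding moved the tin 6–7 mm into the V stop. It stands upright, the handle stayed where I left it, and the other tins and tools look undisturbed. The arm was clear, with no force on it.
- **First grasp failed:** it closed on top of the cap with about 22 N and briefly tilted the tin, which settled back upright in its place. The camera showed the real fingertips about 38 mm above the reported tool point (TCP), so I corrected all later heights for that.
- **Wheel centre off:** my first estimate of the wheel axis was about 2 mm out. It showed as sideways force while winding (up to 11 N), and I corrected it partway round.

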